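# Start up the sanding station

## Robot

A 6-joint arm with a two-finger parallel gripper is mounted at the origin on the work surface. World frame = base frame: x ahead of the robot, y to its left, z up, the work surface at z = 0. Lengths are in mm, angles in rad, forces in N, time in s.
With the tool pointing down it reaches from about 300 to 775 mm from the base axis. Payload 14.6 kg.
Tool frame: the origin (TCP) lies on the centre line of the jaws, within the pads' length; the fingertips stand 19 mm ahead of it and the grasp point (between the pads) is the TCP (bot.tip_reach is the distance from the TCP to the fingertips, in mm); z points along the fingers, y is the line along which they close (so a half turn about z gives the same grasp; the last joint's range is limited). The gripper opens to 85 mm and grips with 20 to 120 N. Pads are 22 mm wide; open, the fingers measure 114 mm over their backs; the gripper's body (76 mm by 85 mm) begins 54 mm behind the grasp point. The pads swing forward as they close: fully open they stand 13 mm farther back than shut.
Start: joints at [-1.365, 0.3, 1.521, -0, 1.321, -0.067], TCP at [148.179, -529.653, 250.281] pointing down, gripper open.
Joint ranges: [-3.03, 3.03], [-0.79, 2.21], [0.23, 2.52], [-1.04, 4.18], [0, 3.07], [-2.55, 2.55]. Speed limits (rad/s): [2.22, 2.22, 2.57, 3.14, 3.14, 3.14].

## Interface

Orientations are given as a unit quaternion [w, x, y, z].
In Python, from rig import bot gives the robot as it stands. Calls block until the motion is done:
- bot.move_to(position, orientation): joint-space move of the TCP to a pose.
- bot.servo_line(position, attitude=None, speed=150, until_force=None): straight line of the TCP; attitude=None keeps the orientation; speed is the mean speed in mm/s. With until_force (N) it stops when the force on the tool has changed by that much, and returns True; else False.
- bot.move_joints(angles): joint-space move.
- bot.move_gripper(opening, grip_force=None): finger opening in mm; grip_force is the grip in N (None keeps the last); returns when the fingers have stopped.
- bot.dwell(seconds).
- bot.ik(position, orientation): joint angles nearest the present ones, or None.
- bot.read_state(): the state.
- bot.read_camera(name): name is "scene" or "top" or "wrist"; returns a dict with "image" (384x512x3 uint8, blue, green, red), "depth" (384x512 float32, mm along the optical axis (not along the pixel's ray), 0 where there is no reading), "fovy" (degrees; the focal length in pixels is half the picture's height over the tangent of half this angle, whatever the lens; pixels are square), "cx", "cy" (the principal point, pixels), "eye" and "attitude" of the camera in the world; the wrist camera has in their place "mount" (4x4, takes a point from camera to tool coordinates, whose origin is the TCP and whose axes are the flange's). Camera axes: x right, y down, z forward; pixel columns grow to the right and rows downward; lengths in mm; the calibration is good to about 2 mm. A picture is of the moment at which its call begins: read the wrist's pose just before it.
A pose or a line that the arm cannot do raises bot.MotionError and nothing moves.
- bot.finish_job(): hands the job in; it is judged then, once.
The state is a dict: "clock": time; "joint_positions": joint angles; "qvel": joint speeds; "effort": joint torques, N m; "ee_pos": TCP position; "tool_rot": TCP orientation; "ft_force": force on the tool from outside, world axes, zero at the start; "moment": the same for the moment, N m; "grip_width": finger opening in mm; "grip_force": force on a finger pad.
Only numpy, scipy, OpenCV 4.12 (cv2) and the standard library are available. Lean on these libraries where they do the work, as an engineer would, in place of code of your own. Each camera call takes 0.05 s, during which the arm holds its last target. There are 200 camera calls.

## Task

Start up the sanding station by fingertip, in the workshop's order: press the power strip's rocker on, then the dust extractor's rocker on, and last press the sander's start button (the low flat one) fully in and let it spring back. Press neither the mushroom stop button nor any switch out of turn. Pick nothing up: the power strip and the tools and wood lying about stay where they are.

Things in the scene. Friction and masses are not known exactly. Their poses are not given: they have to be found in the camera images.
- station: plywood board, 300 x 470 mm (x, y), 18 mm thick, fixed to the bench; it carries the dust extractor on its right and the disc sander on its left. Origin: centre of its underside; x points away from the robot, y to the left, turned at most 0.12 rad.
- extractor: dust extractor: grey steel box, 240 x 150 mm (x, y), top 158 mm above the bench, on the station (centre at x 0.005, y -0.15). On top: a rocker and a round dial (not needed) near the robot, an exhaust grille behind. Its frame is the station's frame (same origin and axes).
- sander: disc sander on the station, same frame as the station. Disc of 125 mm facing the robot at y 0.055, top 169 mm above the bench; motor behind it; aluminium work table before it, 95 x 140 mm, 93 mm above the bench; left of the table (centre x -0.045, y 0.187) a light grey start/stop box, 70 mm wide, 121 mm deep, its top sloping 15 degrees down towards the robot.
- strip: ivory four-socket power strip, 270 x 57 x 42 mm high, about 0.75 kg, loose on the bench left or right of the station. Its x axis runs along it, away from the robot (turned at most 0.2 rad). One black rocker near its end towards the robot (x -0.105); two black plugs, tops 72 mm above the bench, at x 0.042 and 0.089. Origin: centre of its underside.
- strip_rocker_on (a point): middle of the face of the ON half of the strip's rocker, 10 mm from the pivot, 49 mm above the bench when off. Rocker 32 mm long, 26 mm wide, two halves in a shallow V; the ON half, nearer the strip's end, is tilted up 20 degrees when off, and lies level, 46 mm above the bench, 2 mm above its frame, when on. x axis: pivot to ON half's tip; z: up when off.
- strip_rocker (a joint): the power strip's rocker: 0 = off, 0.35 rad = fully on. Stiff in its pivot: about 3 N on the middle of the ON half moves it, and it stays where it is left, so push it right down to its stop.
- fan_rocker_on (a point): middle of the face of the ON half of the rocker on the extractor's top, near the robot and the sander; 165 mm above the bench when off. Rocker like the strip's (32 x 26 mm) but crosswise: the ON half is the left one, tilted up 20 degrees when off; level, 162 mm above the bench, 2 mm above its frame, when on. x axis: pivot to ON half's tip; z: up when off.
- fan_rocker (a joint): the extractor's rocker: 0 = off, 0.35 rad = fully on; same action and force as the strip's.
- start_top (a point): centre of the face of the sander's start button: the low flat round black one (28 mm in diameter, 11 mm above the box, in a steel ring 36 mm across and 3 mm high), on the start/stop box's half farther from the robot, about 86 mm above the bench. z axis: the button's outward normal, 15 degrees off vertical, leaning towards the robot.
- start (a joint): travel of the start button along its axis: 0 = out, 0.006 m = fully in. Springs back when let go; 1.5 N starts it, 5 N is fully in.
- stop_top (a point): centre of the sander's stop button: big black mushroom head, 40 mm in diameter, 26 mm above the box, 58 mm nearer to the robot than the start button on the same slope, about 86 mm above the bench. Not to be pressed in this job.
- stop (a joint): travel of the stop button: 0 = out, 0.006 m = fully in; same spring as the start button.
- tray: shallow white plastic tray, 280 x 80 mm and 32 mm high, with three wood-handled chisels in it; lies across from the power strip, on the other side of the station. Origin: centre of its underside. Bystander: leave it.
- blank: small wooden workpiece, 34 x 75 x 36 mm high, lying on the sander's aluminium work table. Origin: centre of its underside. Bystander.
- cork: cork sanding block, 60 x 100 x 32 mm, lying on the station's board behind the start/stop box. Origin: centre of its underside. Bystander.
- glue: white glue bottle, 58 mm in diameter, 165 mm high, standing in front of the station. Origin: centre of its underside. Bystander.
- brush: paint brush lying on the bench in front of the station. Origin: under its middle. Bystander.
- stick: short square wooden stick, 100 x 20 x 18 mm, lying on the station's board between the extractor and the sander's motor. Origin: centre of its underside. Bystander.
- tub: round white open tub of screws, 90 mm across the rim, 55 mm high, in front of the station. Origin: centre of its underside. Bystander.

How it is judged (in metres and radians):
On the way, in this order (a step that is already met when the one before it is completed fails the run):
1. the power strip's rocker is fully on (value of joint strip_rocker above 0.28 rad), for 0.1 s.
2. the extractor's rocker is fully on, the strip still on (value of joint each of fan_rocker, strip_rocker above 0.28 rad), for 0.1 s.
3. the start button is pressed in, at least 4.5 of its 6 mm, with both rockers on (all of step 2 and value of joint start above 0.0045 m), for 0.05 s.
At the end, for the whole second after the job is handed in: Both rockers on (beyond 0.28 of 0.35 rad), the start button let go (less than 1.5 mm in) and the stop button out; the power strip within 30 mm and the bystanders within 25 mm of where they were, at rest (all of step 2 and value of joint each of start, stop below 0.0015 m and distance of strip from where it was at the start of the episode below 0.03 m and linear speed of strip below 0.02 m/s and distance of each of tray, blank, cork, glue, brush, stick, tub from where it was at the start of the episode below 0.025 m); the robot touches nothing.
It fails at once if the stop button is pressed (more than 2 mm) (value of joint stop above 0.002 m).
It fails at once if the extractor is switched on while the power strip is off (value of joint fan_rocker above 0.2 rad and value of joint strip_rocker below 0.2 rad).
It fails at once if the start button is pressed (more than 2 mm) before both rockers are on (value of joint start above 0.002 m and value of joint any of strip_rocker, fan_rocker below 0.2 rad).
It fails at once if the power strip is lifted (10 mm), tipped (0.15 rad) or shoved (30 mm) (height (world z) of strip above 0.01 m or angle between strip's own z axis and vertical above 0.15 rad or distance of strip from where it was at the start of the episode above 0.03 m).
It fails at once if a bystander is moved or lifted by more than 25 mm (distance of any of tray, blank, cork, glue, brush, stick, tub from where it was at the start of the episode above 0.025 m).
It also fails if it takes over 64 s, if anything falls off the work surface, if the arm or the gripper's body presses on something with over 40 N, if the wrist force passes 120 N, or if a joint passes its speed limit or range.

## Working session

There is one attempt and no reset: what is moved stays moved. The work goes in short steps, each a Python script; the robot and the scene stay as the last script left them, time stands still between calls to the robot, and variables do not carry over. Pictures are saved under pics/ and viewed, at most 10 in all, crops included, and the job is handed in when it is done.

```bash
mkdir -p pics; ls; cat > h.py <<'E'
import numpy as np, cv2
from rig import bot
from scipy.spatial.transform import Rotation as R
def cloud(c):
    h,w=c["depth"].shape; f=h/2/np.tan(np.radians(c["fovy"])/2)
    v,u=np.mgrid[:h,:w]; d=c["depth"]
    p=np.dstack([(u-c["cx"])/f*d,(v-c["cy"])/f*d,d])
    q=np.array(c["attitude"])
    M=q if q.shape==(3,3) else R.from_quat(q[[1,2,3,0]]).as_matrix()
    P=p@M.T+np.array(c["eye"]); P[d==0]=np.nan
    return P
E
python3 - <<'E'
from h import *
for n in("top","scene"):
    c=bot.read_camera(n); cv2.imwrite(f"pics/{n}1.png",c["image"]); np.save(n+"P.npy",cloud(c)); print(n,c["eye"],c["attitude"],c["fovy"],c["cx"],c["cy"])
print(bot.read_state()["ft_force"],bot.read_state()["clock"],bot.read_state()["tool_rot"],bot.tip_reach)
E
```

```text
pics
top [ 296.36187083   -2.55526633 1238.24105666] [-0.07361586  0.72297378 -0.68338586  0.06980957] 47.666864086291746 254.0944516246095 189.01248497023963
scene [1097.92817261  477.57152483 1030.0984168 ] [-0.13868609  0.37566042  0.86515385 -0.30191759] 48.51744151594641 254.37293696808786 193.3762910250198
[-0.1602836   0.33364806  1.03539257] 0.1 [-5.19018931e-04  9.90708528e-01  1.36001257e-01 -4.35804342e-05] 19.0
```

View pics/top1.png

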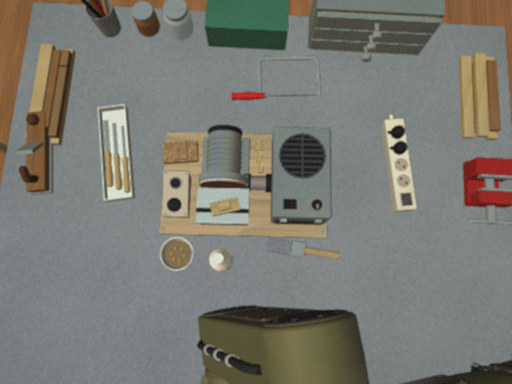

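View pics/scene1.png

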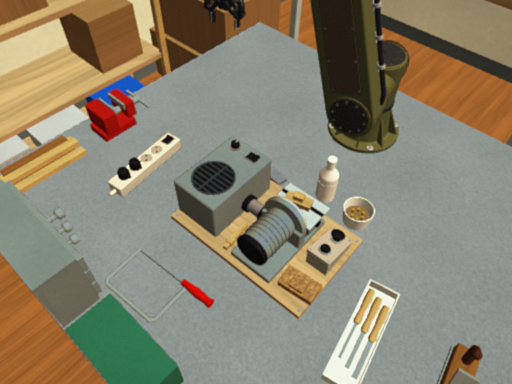

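The top view shows the strip rocker at about (406,199), the fan rocker at (289,204), the start button at (175,183) and the stop mushroom at (174,204). I'll turn these pixels into positions.

```bash
python3 - <<'E'
from h import *
P=np.load("topP.npy"); c=cv2.imread("pics/top1.png")
for n,(u,v) in dict(strip=(406,199),fan=(289,204),dial=(317,204),start=(175,183),stop=(174,204)).items():
    print(n,np.nanmedian(P[v-1:v+2,u-1:u+2].reshape(-1,3),0).round(1))
def rect(lo,hi,u0,u1,v0,v1):
    S=P[v0:v1,u0:u1].reshape(-1,3); S=S[(S[:,2]>lo)&(S[:,2]<hi)]
    print(len(S),np.median(S[:,2]),cv2.minAreaRect(S[:,:2].astype(np.float32)))
rect(148,175,260,340,115,235)   # extractor top
rect(34,80,375,425,120,220)   # strip
rect(10,26,150,340,120,245)   # board
S=P[110:225,370:430].reshape(-1,3); print("strip z max",np.nanmax(S[:,2]))
big=np.hstack([cv2.resize(c[170:225,385:425],None,fx=8,fy=8,interpolation=2),cv2.resize(c[170:225,265:335],None,fx=8,fy=8)[:440],cv2.resize(c[165:220,155:200],None,fx=8,fy=8)])
cv2.imwrite("pics/crop.png",cv2.resize(big,(800,int(big.shape[0]*800/big.shape[1]))))
for pos in ([560,-330,250],[400,-100,330],[500,150,300]):
    print(bot.ik(pos,[0,1,0,0]),bot.ik(pos,[0,.7071,.7071,0]))
E
```

```text
strip [ 536.7 -413.6   45.7]
fan [483.9 -79.9 163.9]
dial [ 485.5 -148.   177.5]
start [537.  225.1  88.6]
stop [480.  222.3  88.7]
5235 159.95720125120988 ((571.7213745117188, -110.70301055908203), (239.6819610595703, 150.59524536132812), 1.7825820446014404)
1852 44.0940662379619 ((639.7955932617188, -400.14923095703125), (268.4527282714844, 60.4273796081543), 7.164134979248047)
4942 19.255872805277136 ((549.769775390625, 40.92170715332031), (329.7265930175781, 468.0976257324219), 2.233677864074707)
strip z max 78.68167211478635
[-5.88841588e-01  5.28062952e-01  1.20306646e+00 -4.44089210e-16
  1.41046325e+00  9.81954739e-01] [-5.88841588e-01  5.28062952e-01  1.20306646e+00 -4.44089210e-16
  1.41046325e+00 -5.88841588e-01]
[-3.33863696e-01 -7.04776460e-02  1.74847744e+00 -4.44089210e-16
  1.46359286e+00  1.23693263e+00] [-3.33863696e-01 -7.04776460e-02  1.74847744e+00 -4.44089210e-16
  1.46359286e+00 -3.33863696e-01]
[ 2.21286339e-01  2.02405579e-01  1.52670896e+00 -4.44089210e-16
  1.41247811e+00  1.79208267e+00] [ 2.21286339e-01  2.02405579e-01  1.52670896e+00 -4.44089210e-16
  1.41247811e+00  2.21286339e-01]
```

View pics/crop.png

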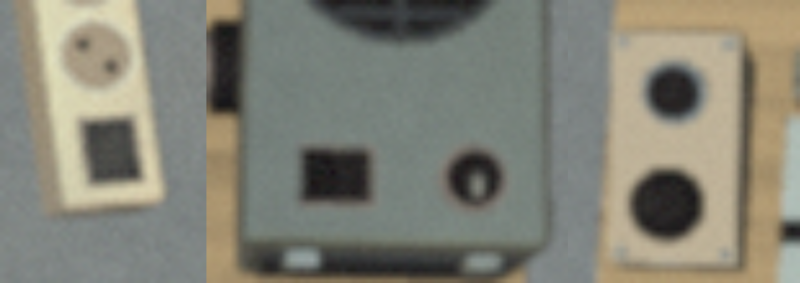

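The crops confirm the layout, so I'm moving to above the strip with the gripper closed and taking a wrist view.

```bash
cat >> h.py <<'E'
def down(yaw,tilt=0):
    # tool x along (cos yaw, sin yaw), z down, then tilted about the given axis by the caller
    r=R.from_euler('z',yaw)*R.from_euler('x',np.pi); return r
def q(r): x=r.as_quat(); return [x[3],x[0],x[1],x[2]]
def wrist():
    s=bot.read_state(); c=bot.read_camera("wrist"); t=s["tool_rot"]
    Rt=R.from_quat([t[1],t[2],t[3],t[0]]).as_matrix() if len(t)==4 else np.array(t)
    M=np.array(c["mount"]); c["attitude"]=Rt@M[:3,:3]; c["eye"]=Rt@M[:3,3]+np.array(s["ee_pos"])
    return c,cloud(c)
E
python3 - <<'E'
from h import *
bot.move_gripper(0)
bot.move_to([480,-420,200],q(down(0.125)))
c,P=wrist(); cv2.imwrite("pics/w1.png",c["image"]); np.save("w1.npy",P)
print(c["mount"],bot.read_state()["clock"],bot.read_state()["grip_width"])
E
```

```text
[[ 1.09201361e-03 -9.46687791e-01 -3.22150639e-01  8.31677020e+01]
 [ 9.99999165e-01  8.11126551e-04  1.00614141e-03  3.50152347e-01]
 [-6.91196856e-04 -3.22151469e-01  9.46687886e-01 -1.24594265e+02]
 [ 0.00000000e+00  0.00000000e+00  0.00000000e+00  1.00000000e+00]] 2.2417 -0.18054871919635263
```

View pics/w1.png

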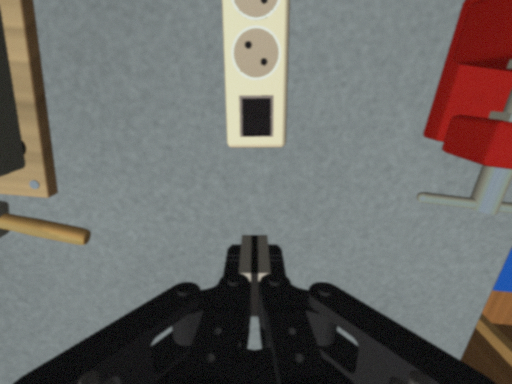

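The strip's rocker spans (243–272, 97–137), centred at (257,117). The strip's near end is at row 146, and the closed fingertips are at about (256,237).

```bash
python3 - <<'E'
from h import *
P=np.load("w1.npy")
def at(u,v,k=1): return np.nanmedian(P[v-k:v+k+1,u-k:u+k+1].reshape(-1,3),0).round(1)
for p in [(257,117),(257,103),(257,130),(257,141),(235,117),(279,117),(235,80),(279,80),(231,40),(284,40)]: print(p,at(*p))
S=P[:160,215:300].reshape(-1,3); S=S[(S[:,2]>34)]; 
print(cv2.minAreaRect(S[:,:2].astype(np.float32)), S[:,0].min())
e=bot.read_state(); print(e["ee_pos"],e["ft_force"]); print("tip px",P[237,250:262,:].round(0)[::4], np.nanmedian(P[250,:40,2]))
E
```

```text
(257, 117) [ 537.6 -416.8   47.7]
(257, 103) [ 549.7 -415.2   46.7]
(257, 130) [ 526.5 -418.2   51.8]
(257, 141) [ 515.2 -419.6   42.9]
(235, 117) [ 534.7 -396.7   43.4]
(279, 117) [ 539.8 -437.    43.1]
(235, 80) [ 566.6 -393.3   42.6]
(279, 80) [ 571.5 -432.2   43. ]
(231, 40) [ 598.1 -386.6   42.8]
(284, 40) [ 603.7 -431.6   42.2]
((569.9181518554688, -411.94842529296875), (124.1666030883789, 57.09267807006836), 7.5499725341796875) 505.8014113508615
[ 479.11158772 -420.90941391  200.37577819] [-0.17229681 -0.67308456 -0.85594763]
tip px [[ 491. -418.  190.]
 [ 490. -420.  189.]
 [ 490. -422.  188.]] 0.6715449909218023
```

```bash
python3 - <<'E'
from h import *
o=q(down(0.13)); x,y=524,-417.2
bot.move_to([x,y,19+70],o)
print(bot.servo_line([x,y,19+54],o,speed=40,until_force=10))
print(bot.servo_line([x,y,19+42],o,speed=15,until_force=14))
s=bot.read_state(); print(s["ee_pos"],s["ft_force"]); bot.dwell(.15)
bot.servo_line([x,y,19+90],o,speed=100)
bot.move_to([470,-420,200],o)
c,P=wrist(); np.save("w2.npy",P)
for v in range(95,150,5): print(v,P[v,254:260].mean(0).round(1))
print(bot.read_state()["clock"])
E
```

```text
False
True
[ 523.909108   -417.42297784   65.01727413] [-1.97365565  1.2112803   7.35895185]
95 [ 546.9 -412.7   50.6]
100 [ 542.7 -413.3   48.4]
105 [nan nan nan]
110 [ 534.  -414.4   47. ]
115 [ 529.7 -415.    47.1]
120 [ 525.3 -415.6   47.3]
125 [ 520.6 -416.2   44.7]
130 [ 515.8 -416.9   43.3]
135 [ 511.1 -417.5   42.4]
140 [ 499.7 -419.4    0.6]
145 [ 494.2 -420.1    0.6]
5.2333
```

The strip rocker is on: its ON half lies level at about 46 mm and the OFF half has risen. Next, wrist views of the fan rocker and the buttons.

```bash
python3 - <<'E'
from h import *
o=q(down(0.03))
bot.move_to([440,-250,310],o); bot.move_to([430,-78,310],o)
c,P=wrist(); np.save("w3.npy",P); a=c["image"]
bot.move_to([450,222,250],o)
c,P=wrist(); np.save("w4.npy",P); b=c["image"]
cv2.imwrite("pics/w34.png",cv2.resize(np.hstack([a[:240,100:412],b[:240,100:412]]),(800,308)))
print(bot.read_state()["clock"])
E
```

```text
8.0667
```

View pics/w34.png

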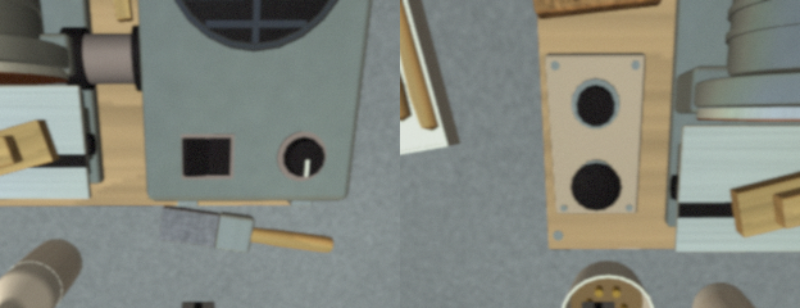

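In the left half, the fan rocker is centred at raw pixel (261,122), spanning columns 242–280. In the right half, start is at raw (253,81) and stop at (253,145).

```bash
python3 - <<'E'
from h import *
P=np.load("w3.npy")
for u in range(236,290,4): print(u,np.nanmedian(P[117:128,u:u+2].reshape(-1,3),0).round(1))
P=np.load("w4.npy")
for n,(u,v) in dict(start=(253,81),stop=(253,145)).items(): print(n,np.nanmedian(P[v-3:v+4,u-3:u+4].reshape(-1,3),0).round(1))
def tool(n,yaw,t=0): pass
yaw=.035
r=R.from_euler('z',yaw)*R.from_euler('y',-np.radians(15))*R.from_euler('x',np.pi)
print(r.apply([0,0,1]))
print(bot.ik([537,224,86+30],q(r)), bot.ik([537,224,86+120],q(r)),bot.ik([483,-66,210],q(down(yaw+np.pi/2))))
E
```

```text
236 [483.9 -61.3 158.7]
240 [484.1 -65.3 159. ]
244 [485.1 -69.1 167.4]
248 [485.2 -72.7 167.4]
252 [485.2 -76.2 166.2]
256 [485.1 -79.7 164.8]
260 [485.1 -83.3 163.4]
264 [485.3 -86.9 162.8]
268 [485.3 -90.4 163.3]
272 [485.4 -94.  163.1]
276 [485.5 -97.6 163. ]
280 [ 485.5 -101.3  161. ]
284 [ 485.4 -105.2  159.3]
288 [ 485.5 -108.9  159.1]
start [539.9 224.1  88. ]
stop [481.6 222.4  87.6]
[ 0.25866053  0.00905682 -0.96592583]
[ 0.36480897  0.41515719  1.72378052 -0.12221703  0.75811471  1.97908267] [ 0.36480897  0.29935483  1.64759713 -0.1033142   0.94889697  1.95045819] [-0.21095429  0.20000804  1.74374372  0.          1.19784089 -0.24595429]
```

```bash
python3 - <<'E'
from h import *
o=q(down(.033+np.pi/2)); x,y=484.5,-69.5
bot.move_to([440,60,270],o)
bot.move_to([x,y,19+187],o)
print(bot.servo_line([x,y,19+170],o,speed=40,until_force=10))
print(bot.servo_line([x,y,19+158],o,speed=15,until_force=14))
s=bot.read_state(); print(s["ee_pos"],s["ft_force"]); bot.dwell(.15)
bot.servo_line([x,y,19+210],o,speed=100)
o=q(down(.03)); bot.move_to([430,-78,310],o)
c,P=wrist()
for u in range(236,290,4): print(u,np.nanmedian(P[117:128,u:u+2].reshape(-1,3),0).round(1))
print(bot.read_state()["clock"])
E
```

```text
False
True
[484.68203872 -69.33447098 180.96265892] [-1.79163687  0.73260593  7.91859126]
236 [483.6 -60.9 159.1]
240 [483.8 -64.5 158.9]
244 [484.1 -68.2 161.7]
248 [484.2 -71.8 162.8]
252 [484.5 -75.3 163.2]
256 [484.6 -78.9 163. ]
260 [484.7 -82.5 162.9]
264 [484.9 -86.  163.5]
268 [485.2 -89.5 164.7]
272 [485.4 -93.  165.9]
276 [485.7 -96.4 167.4]
280 [ 485.6 -100.   166.5]
284 [ 484.9 -104.2  159.3]
288 [ 485.1 -108.1  158.9]
13.75
```

The fan rocker is fully on. Now the start button, pressed along its axis.

```bash
python3 - <<'E'
from h import *
yaw=.033
r=R.from_euler('z',yaw)*R.from_euler('y',-np.radians(15))*R.from_euler('x',np.pi)
n=-r.apply([0,0,1]); o=q(r); B=np.array([538.5,224.3,86.5]); T=lambda h: list(B+n*(19+h))
bot.move_to([440,100,310],o); bot.move_to(T(120),o)
bot.servo_line(T(15),o,speed=80)
print(bot.servo_line(T(5),o,speed=30,until_force=6))
print(bot.servo_line(T(-9),o,speed=12,until_force=12))
s=bot.read_state(); print((np.array(s["ee_pos"])-B)@n-19,s["ft_force"]); bot.dwell(.2)
s=bot.read_state(); print((np.array(s["ee_pos"])-B)@n-19,s["ft_force"])
bot.servo_line(T(120),o,speed=100)
bot.move_to([440,222,270],q(down(.03)))
c,P=wrist(); a=c["image"]; t=bot.read_camera("top"); 
cv2.imwrite("pics/end.png",np.hstack([cv2.resize(a,(400,300)),cv2.resize(t["image"],(400,300))]))
print(bot.read_state()["clock"])
E
```

```text
False
True
-5.893998138874622 [-4.902258   -1.42226135  7.83520461]
-5.9051561148828196 [-4.42386524 -1.28012823  8.00844801]
20.1833
```

View pics/end.png

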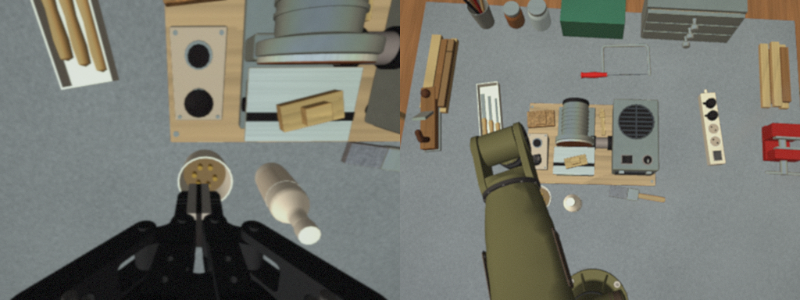

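The press stopped 5.9 mm down with about 9 N, so the button went fully in. Both buttons stand out again, nothing has been disturbed, and the arm is clear.

```bash
python3 -c "
from rig import bot
print(bot.finish_job())"
```

```text
the job is handed in; nothing more can be done
None
```

I switched on the power strip, then the dust extractor, then pressed the sander's start button fully in and let it spring back; the job is handed in after about 20 s of the 64 s, but no verdict came back.

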